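# Close the sewing box with its nested lids, then lift off the outer lid alone

### The arm

A 6-joint arm with a two-finger parallel gripper is mounted at the origin on the work surface. World frame = base frame: x ahead of the robot, y to its left, z up, the work surface at z = 0. Lengths are in mm, angles in degrees, forces in N, time in s.
With the tool pointing down it reaches from about 300 to 825 mm from the base axis. Payload 5.4 kg.
Tool frame: the origin (TCP) lies at the very end of the fingers, on their centre line; the grasp point (between the pads) lies 19 mm behind it; z points along the fingers, y is the line along which they close (so a half turn about z gives the same grasp; the last joint's range is limited). The gripper opens to 92 mm and grips with 3 to 60 N. Pads are 20 mm wide; open, the fingers measure 128 mm over their backs; the gripper's body (75 mm by 189 mm) begins 69 mm behind the grasp point.
Start: joints at [-84.861, 9.076, 91.501, -0, 79.423, -12.038], TCP at [169.791, -549.343, 214.601] pointing down, gripper open.
Joint ranges: [-166.64, 166.64], [-54.1, 131.32], [10.49, 154.53], [-73.88, 253.88], [9.74, 151.15], [-171.62, 171.62]. Speed limits (degrees/s): [147.25, 147.25, 180, 180, 180, 180].

### API

Orientations are given as [roll, pitch, yaw] about the fixed x, y, z axes, in that order (R = Rz(yaw) Ry(pitch) Rx(roll)).
In Python, from plant import env gives the robot as it stands. The module is installed in compiled form; this text tells all that it offers.
- The arm moves only by the tool arm_command, never from a script. Its argument "steps" is one flat list of numbers, 7 for each row, row after row: the shift along the world's x, y, z in cm, then the turn, a rotation vector about the world's x, y, z in rad, then the closure, from 0 (fully open) to 1 (shut). A call has exactly 8 rows; each row is the pose to reach, as a shift and turn from the pose commanded when the call began; what a row does not reach only later rows make up. A row lasts 1/8 s, in which the tool goes at most 62.5 mm and 10.7 degrees, less where a joint would pass 70% of its speed; a pose out of reach is approached as far as the arm can. A call with a gripper value outside its range is refused whole. The fingers move at their own pace and stop on an object; the grip force is fixed at half the most. Time passes only in rows, so rows that repeat a pose let the fingers close, or fill a call up. It gives the time, the measured TCP pose, the force, the opening and the grip force at its end, in the units of the state.
- env.sense(): the state, without advancing time (a new reading comes with each control period).
- env.snapshot(name): name is "side" or "top"; returns a dict with "pixels" (384x512x3 uint8, blue, green, red), "intrinsics" (3x3 intrinsics, pixels), "D" ([k1, k2, p1, p2, k3] as OpenCV has them; the pictures are not rectified), "view" (4x4, takes a point from world to camera coordinates). Camera axes: x right, y up, looking along -z (the intrinsics and any distortion apply to the point x, -y, -z); pixel columns grow to the right and rows downward; lengths in mm; the calibration is good to about 2 mm. A picture is of the moment at which its call begins. There is no depth.
- env.hand_in(): hands the job in; it is judged then, once.
The state is a dict: "time": time; "joints": joint angles; "dq": joint speeds; "tau": joint torques, N m; "tool_pos": TCP position; "ee_rot": TCP orientation; "force": force on the tool from outside, world axes, zero at the start; "wrist_torque": the same for the moment, N m; "width": finger opening in mm; "gripper_force": force on a finger pad.
Only numpy, scipy, OpenCV 4.12 (cv2) and the standard library are available. Lean on these libraries where they do the work, as an engineer would, in place of code of your own. Each camera call takes 0.05 s, during which the arm holds its last target. There are 200 camera calls.

### The job

Pick up the nested pair of lids together, lower the pair gently onto the open wooden sewing box so that both seat fully on it, then lift the outer lid up on its own and leave the inner lid seated and undisturbed on the box. Do not let the two lids come apart anywhere but on the box. Finish while still holding the outer lid level above the box, with all of it higher than the top of the inner lid's knob, and leave the jar, the mouse, the wooden bracket and the roll of tape where they are.

Things in the scene. Friction and masses are not known exactly. Their poses are not given: they have to be found in the camera images.
- box: Open wooden sewing box, darker finger joints at the corners, fixed to the work surface on either side of the robot, turned up to 30 degrees. Outside 150 (x) by 110 (y) by 70 mm high, walls 8 mm, opening 134 by 94 mm; contents at most 40 mm high. Origin: centre of its underside; x along its long side, z up.
- box_rim (a point): Centre of the box's opening at rim height, 70 mm above the box's origin. Seated here, the inner lid's origin is 54 mm and the outer lid's 56 mm above the box's origin; the skirt of the outer lid then overlaps the box by 14 mm, with 5 mm play each side. The lids fit either way round.
- inner_lid: Inner lid, plain wood, about 0.15 kg, loose; starts on the work surface under the outer lid. A plug 126 (x) by 86 (y) by 16 mm high drops into the box's opening (4 mm play each side); above it a flange 150 by 110 by 6 mm rests on the box's rim; a square knob stands in its centre. Origin: centre of the plug's underside; x along the long side, z up.
- knob_top (a point): Top centre of the inner lid's square knob, 82 mm above that lid's origin. Knob 22 by 22 mm, sides parallel to the lid's x and y, 60 mm tall from the flange; its upper 28 mm stand free above the outer lid's collar. Lifting the inner lid by it carries the outer lid too.
- outer_lid: Outer lid, plain wood, about 0.20 kg, loose on the inner lid's flange, its origin 2 mm above the inner lid's. Flat deck 6 mm thick, its top 26 mm above the origin; skirt outside 172 (x) by 132 (y), inside 160 by 120 mm, hangs 20 mm below the deck; square collar on the deck. Origin: centre of the skirt's lower edge; x along the long side, z up.
- collar_top (a point): Top centre of the outer lid's square collar, 52 mm above that lid's origin. Collar 40 by 40 mm outside, hole 28 by 28 mm, standing 26 mm above the deck, sides parallel to the lid's x and y; the knob passes up through it with 3 mm play each side. Gripping its outside lifts the outer lid alone.
- jar: Bystander: closed glass jar, 60 mm across, 110 mm high. Origin: centre of its underside.
- mouse: Bystander: grey computer mouse, 100 by 58 mm, 34 mm high. Origin: centre of its underside.
- bracket: Bystander: wooden step bracket, 70 by 90 mm, 55 mm high. Origin: centre of its underside.
- tape: Bystander: roll of tape lying flat, 90 mm across, 24 mm high. Origin: centre of its underside.
Not all that is in view belongs to the job. Leave any grey look-alike of the outer_lid alone.

How it is judged (in metres and radians):
On the way, in this order (a step that is already met when the one before it is completed fails the run):
1. both lids are seated on the box, nested (z of inner_lid in the frame of box between 0.049 and 0.059 m and horizontal distance between inner_lid and box below 0.01 m and angle between the x axis of inner_lid and the x axis of box, either way round below 0.15 rad and angle between the z axis of inner_lid and the z axis of box, either way round below 0.05 rad and z of outer_lid in the frame of inner_lid between -0.003 and 0.006 m and horizontal distance between outer_lid and inner_lid below 0.01 m), for 0.2 s.
2. the outer lid is raised alone while the inner lid stays seated (z of inner_lid in the frame of box between 0.049 and 0.059 m and horizontal distance between inner_lid and box below 0.01 m and angle between the x axis of inner_lid and the x axis of box, either way round below 0.15 rad and angle between the z axis of inner_lid and the z axis of box, either way round below 0.05 rad and z of outer_lid in the frame of inner_lid above 0.025 m), for 0.1 s.
At the end, for the whole second after the job is handed in: Inner lid seated on the box (height within 5 mm, centre 10 mm, square 0.15 rad, flat 0.05 rad), still, not touched by outer lid or fingers; outer lid held still in the fingers, level within 0.2 rad, within 60 mm of over the box centre, skirt above the knob top; bystanders within 25 mm (z of inner_lid in the frame of box between 0.049 and 0.059 m and horizontal distance between inner_lid and box below 0.01 m and angle between the x axis of inner_lid and the x axis of box, either way round below 0.15 rad and angle between the z axis of inner_lid and the z axis of box, either way round below 0.05 rad and z of outer_lid in the frame of box above 0.136 m and horizontal distance between outer_lid and box below 0.06 m and angle between outer_lid's own z axis and vertical below 0.2 rad and contact force between the fingers and outer_lid above 1 N and contact force between each of outer_lid, the fingers and inner_lid below 0.2 N and contact force between outer_lid and box below 0.2 N and linear speed of each of outer_lid, inner_lid below 0.03 m/s and distance of each of jar, mouse, bracket, tape from where it was at the start of the episode below 0.025 m); the arm keeps its last pose, push and grip.
It fails at once if the lids come apart (outer lid more than 20 mm off its rest on the inner lid) while the inner lid is not seated on the box ((z of outer_lid in the frame of inner_lid above 0.022 m or horizontal distance between outer_lid and inner_lid above 0.03 m) and (z of inner_lid in the frame of box above 0.064 m or z of inner_lid in the frame of box below 0.045 m or horizontal distance between inner_lid and box above 0.015 m)).
It fails at once if the lids are dropped onto the box: the inner lid moves faster than 0.45 m/s within 30 mm of its seat (horizontal distance between inner_lid and box below 0.03 m and z of inner_lid in the frame of box below 0.084 m and linear speed of inner_lid above 0.45 m/s).
It fails at once if the inner lid is tipped (angle between inner_lid's own z axis and vertical above 0.5 rad).
It fails at once if a bystander is moved more than 25 mm (distance of any of jar, mouse, bracket, tape from where it was at the start of the episode above 0.025 m).
It also fails if it takes over 51 s, if anything falls off the work surface, if the arm or the gripper's body presses on something with over 40 N, if the wrist force passes 120 N, or if a joint passes its speed limit or range.

## Working session

There is one attempt and no reset: what is moved stays moved. The work goes in short steps, Python scripts to look and compute and a tool call to move; the robot and the scene stay as the last step left them, time stands still between calls to the robot, and variables do not carry over. Pictures are saved under pics/ and viewed, at most 10 in all, crops included, and the job is handed in when it is done.

Besides the shell and the picture viewer there is one more tool, called after ">>>" as name(argument=value, ...) on one line, values as JSON. arm_command: Moves the arm, as the interface text tells. Its arguments: {"type":"object","properties":{"steps":{"type":"array","items":{"type":"number"}}},"required":["steps"]}

```bash
mkdir -p pics; cat > h.py <<'E'
import numpy as np, cv2
from plant import env
def snap(n,f=None):
    s=env.snapshot(n)
    if f: cv2.imwrite('pics/'+f+'.png',s['pixels'])
    return s
def ray(s,px):
    K=np.array(s['intrinsics'],float);D=np.array(s['D'],float);V=np.array(s['view'],float)
    u=cv2.undistortPoints(np.array(px,float).reshape(-1,1,2),K,D).reshape(-1,2)
    d=np.c_[u[:,0],-u[:,1],-np.ones(len(u))]@V[:3,:3]
    return -V[:3,:3].T@V[:3,3],d
def onz(s,px,z):
    o,d=ray(s,px); return o+d*((z-o[2])/d[:,2])[:,None]
def proj(s,P):
    V=np.array(s['view'],float);P=np.array(P,float).reshape(-1,3)@V[:3,:3].T+V[:3,3]
    P=P*[1,-1,-1]
    return cv2.projectPoints(P,np.zeros(3),np.zeros(3),np.array(s['intrinsics'],float),np.array(s['D'],float))[0].reshape(-1,2)
E
python3 - <<'E'
from h import *
a=snap('top','t0');b=snap('side','s0')
for s in(a,b): print(ray(s,[[256,192]]))
print(env.sense())
E
```

```text
(array([ 252.19735477,  102.74472298, 1696.80564353]), array([[ 0.18033956, -0.03233991, -0.98351732]]))
(array([ 55.45787108, 780.48628393, 534.61366387]), array([[ 0.5398526 , -0.68772523, -0.4854671 ]]))
{'time': 0.1, 'joints': array([-8.48592055e+01,  9.10624532e+00,  9.15641360e+01, -5.40886655e-04,
        7.94220925e+01, -1.20369742e+01]), 'dq': array([-0.06233346, -0.12195573, -0.19576004, -0.05507726, -0.02504293,
        0.07425132]), 'tau': array([ 1.40530219e-04, -3.86503422e+01, -3.22960281e+01,  7.03637023e-02,
        3.39636253e-02, -4.41485031e-05]), 'tool_pos': array([ 169.75365189, -548.79369385,  213.75195221]), 'ee_rot': array([-1.79909448e+02, -1.87649132e-02,  1.71778536e+01]), 'force': array([-0.59778431,  0.53948655,  0.081413  ]), 'wrist_torque': array([-0.03230239,  0.02085153, -0.00862413]), 'gripper_force': 0.0, 'width': 92.12067694583001}
```

View pics/t0.png

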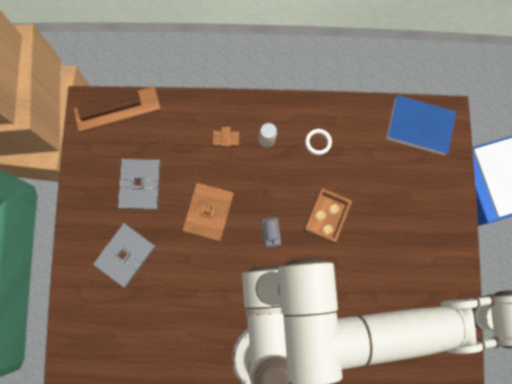

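View pics/s0.png

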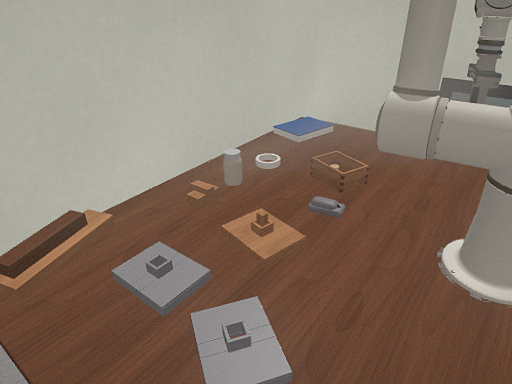

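The top view shows the wooden lid pair at about (208,211), the box at (328,215), the mouse at (272,232) between them, the jar at (268,134), the bracket at (226,136) and the tape at (318,141). Two grey look-alikes are at the left. The side view shows the pair at (263,230), with its knob at (262,217), and the box at (340,168).

```bash
cat >> h.py <<'E'
def wood(s,box,z,smin=90):
    x0,y0,x1,y1=box
    im=s['pixels'];h=cv2.cvtColor(im,cv2.COLOR_BGR2HSV)
    m=((h[...,2]>105)&(h[...,1]>smin)&(h[...,0]<25)).astype(np.uint8)
    k=np.zeros_like(m);k[y0:y1,x0:x1]=m[y0:y1,x0:x1]
    k=cv2.morphologyEx(k,cv2.MORPH_CLOSE,np.ones((3,3)))
    c=max(cv2.findContours(k,cv2.RETR_EXTERNAL,cv2.CHAIN_APPROX_NONE)[0],key=cv2.contourArea)
    P=onz(s,c.reshape(-1,2),z)[:,:2].astype(np.float32)
    r=cv2.minAreaRect(P);q=cv2.boxPoints(r);e=[q[1]-q[0],q[2]-q[1]]
    e=max(e,key=np.linalg.norm);a=np.degrees(np.arctan2(e[1],e[0]));a=(a+90)%180-90
    return r[0],r[1],a
E
python3 - <<'E'
from h import *
a=snap('top');b=snap('side')
im=a['pixels']
for p in [(195,220),(207,210),(311,235),(320,200),(150,250),(240,220)]: print(p,cv2.cvtColor(im,cv2.COLOR_BGR2HSV)[p[1],p[0]])
L=wood(a,(175,175,245,250),28);B=wood(a,(298,180,362,250),70)
print('lid',L,'box',B)
for n,p,z in[('mouse',(272,232),20),('jar',(268,130),110),('tape',(318,141),24),('brk',(226,136),40)]: print(n,onz(a,[p],z))
c=np.hstack([im[170:260,170:250],im[170:260,290:370]]);cv2.imwrite('pics/c0.png',cv2.resize(c,None,fx=5,fy=5,interpolation=cv2.INTER_CUBIC)[:600,:800])
c=b['pixels'][140:260,210:370];cv2.imwrite('pics/c1.png',cv2.resize(c,None,fx=5,fy=5,interpolation=cv2.INTER_CUBIC))
E
```

```text
(195, 220) [ 13 140 195]
(207, 210) [ 13 144 177]
(311, 235) [ 11 139  99]
(320, 200) [ 12 141 184]
(150, 250) [120   4 142]
(240, 220) [ 11 140 118]
lid ((486.9352111816406, 207.08969116210938), (255.48568725585938, 239.26992797851562), np.float32(1.3000793)) box ((481.1181640625, -199.78680419921875), (236.7969512939453, 215.5982208251953), np.float32(0.07257843))
mouse [[422.16326839  -9.11015303  20.        ]]
jar [[755.86411862  13.33592549 110.        ]]
tape [[ 747.0597967  -169.03904264   24.        ]]
brk [[752.73619405 156.13196221  40.        ]]
```

View pics/c0.png

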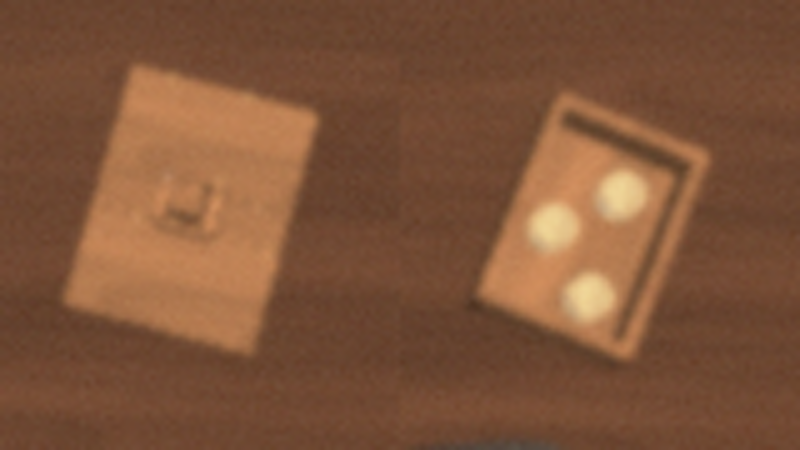

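View pics/c1.png

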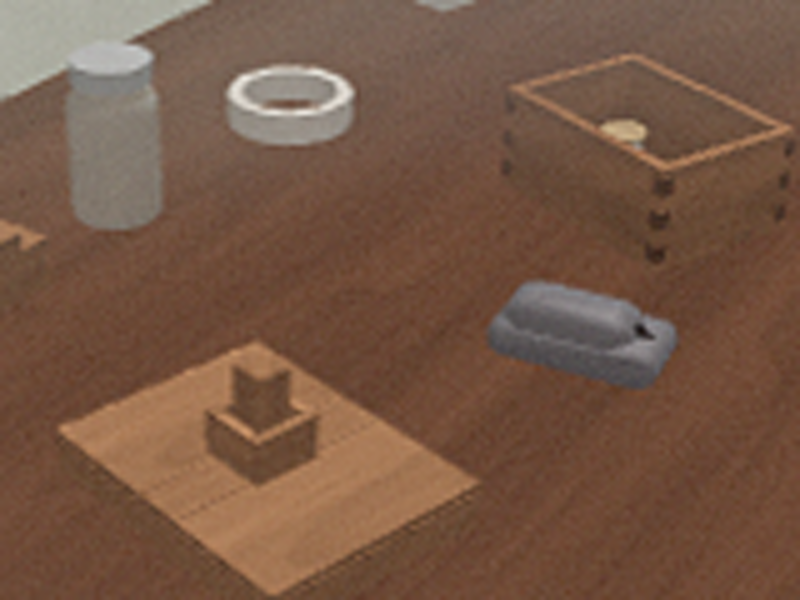

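The crops show clean rectangles. Lid corners are at about (196,183), (233,193), (221,240) and (183,230). Box rim corners are at about (322,188), (352,201), (336,242) and (304,230). The brightness threshold was too low, so I'll raise it.

```bash
sed -i 's/def wood(s,box,z,smin=90)/def wood(s,box,z,smin=90,v=145)/; s/>105/>v/' h.py
python3 - <<'E'
from h import *
a=snap('top');b=snap('side')
print('lid',wood(a,(175,175,245,250),28),'box',wood(a,(298,180,362,250),70))
def quad(s,q,z):
    P=onz(s,q,z)[:,:2]; r=cv2.minAreaRect(P.astype(np.float32)); print(P.mean(0).round(1),[np.round(np.linalg.norm(P[i]-P[i-1]),1) for i in range(4)],[np.degrees(np.arctan2(*(P[i]-P[i-1])[::-1])).round(1) for i in range(4)])
f=lambda q,o:(np.array(q)+.5)/5-.5+o
quad(a,f([(132,65),(320,112),(253,355),(63,300)],[170,170]),28)
quad(a,f([(560,92),(710,155),(630,360),(472,300)],[210,170]),70)
quad(b,f([(510,90),(632,55),(793,130),(668,165)],[210,140]),70)
quad(b,f([(58,430),(257,342),(482,485),(275,596)],[210,140]),28)
print('knob',onz(b,f([(262,367)],[210,140]),82), 'collar', onz(b,f([(262,412)],[210,140]),54), 'top knob',onz(a,f([(187,203)],[170,170]),82))
E
```

```text
lid ((488.8374328613281, 210.7828369140625), (134.0184326171875, 173.33216857910156), np.float32(-13.896233)) box ((479.96923828125, -194.68690490722656), (112.12767791748047, 152.13308715820312), np.float32(-21.929253))
[488.6 210.8] [np.float64(168.8), np.float64(134.1), np.float64(173.0), np.float64(134.6)] [np.float64(-14.0), np.float64(-103.0), np.float64(166.2), np.float64(75.2)]
[ 478.3 -193.7] [np.float64(154.0), np.float64(109.4), np.float64(149.8), np.float64(111.9)] [np.float64(-22.9), np.float64(-112.0), np.float64(158.0), np.float64(70.1)]
[ 477.7 -194.6] [np.float64(140.4), np.float64(107.9), np.float64(147.0), np.float64(100.5)] [np.float64(-18.2), np.float64(-111.0), np.float64(158.7), np.float64(65.2)]
[485.2 210.5] [np.float64(170.5), np.float64(130.8), np.float64(171.9), np.float64(128.7)] [np.float64(-13.5), np.float64(-103.9), np.float64(165.8), np.float64(75.5)]
knob [[484.11747928 213.08971797  82.        ]] collar [[486.29302412 210.7393137   54.        ]] top knob [[483.55697294 210.75435709  82.        ]]
```

Both views agree: the lid pair is at (487.5, 210.5) with yaw -14°, and the box is at (479, -194.5) with yaw -22°. The sizes match the given ones. I'll swing over to the lids at the current height.

>>> arm_command(steps=[2, 4.7, 0, 0, 0, -0.034, 0, 4, 9.4, 0, 0, 0, -0.068, 0, 6, 14.1, 0, 0, 0, -0.102, 0, 8, 18.8, 0, 0, 0, -0.136, 0, 10, 23.5, 0, 0, 0, -0.17, 0, 12, 28.2, 0, 0, 0, -0.204, 0, 14, 32.9, 0, 0, 0, -0.238, 0, 16, 37.6, 0, 0, 0, -0.272, 0])

```text
time: 1.3
tool_pos: [330.2, -171.9, 214.7]
ee_rot: [180.0, -0.0, 1.5]
force: [-0.1, -1.2, 0.5]
width: 92.2
gripper_force: 0.0
```

>>> arm_command(steps=[2, 4.9, 0, 0, 0, -0.034, 0, 4, 9.8, 0, 0, 0, -0.068, 0, 6, 14.7, 0, 0, 0, -0.102, 0, 8, 19.6, 0, 0, 0, -0.136, 0, 10, 24.5, 0, 0, 0, -0.17, 0, 12, 29.4, 0, 0, 0, -0.204, 0, 14, 34.3, 0, 0, 0, -0.238, 0, 15.8, 38.4, 0, 0, 0, -0.272, 0])

```text
time: 2.3
tool_pos: [488.2, 212.7, 214.5]
ee_rot: [-180.0, -0.0, -14.0]
force: [1.0, -0.5, -0.4]
width: 92.2
gripper_force: 0.0
```

>>> arm_command(steps=[0, 0, -3, 0, 0, 0, 0, 0, 0, -6, 0, 0, 0, 0, 0, 0, -9, 0, 0, 0, 0, 0, 0, -11.5, 0, 0, 0, 0, 0, 0, -13.5, 0, 0, 0, 0, 0, 0, -15, 0, 0, 0, 0, 0, 0, -15.7, 0, 0, 0, 0, 0, 0, -15.7, 0, 0, 0, 0.3])

```text
time: 3.3
tool_pos: [487.8, 210.6, 57.5]
ee_rot: [180.0, 0.0, -14.0]
force: [-0.3, 0.5, 0.0]
width: 84.4
gripper_force: 0.0
```

>>> arm_command(steps=[0, 0, 0, 0, 0, 0, 0.5, 0, 0, 0, 0, 0, 0, 0.6, 0, 0, 0, 0, 0, 0, 0.65, 0, 0, 0, 0, 0, 0, 0.7, 0, 0, 0, 0, 0, 0, 0.75, 0, 0, 0, 0, 0, 0, 0.8, 0, 0, 0, 0, 0, 0, 1, 0, 0, 0, 0, 0, 0, 1])

```text
time: 4.3
tool_pos: [487.8, 210.5, 57.6]
ee_rot: [180.0, 0.0, -14.0]
force: [-0.6, -0.5, -0.5]
width: 21.5
gripper_force: 30.0
```

```bash
python3 - <<'E'
from h import *
b=snap('side');c=b['pixels'][130:280,180:340];cv2.imwrite('pics/g1.png',cv2.resize(c,None,fx=4,fy=4,interpolation=cv2.INTER_CUBIC))
print({k:np.round(v,1) for k,v in env.sense().items() if k in('tool_pos','ee_rot','width','gripper_force','force')})
E
```

```text
{'tool_pos': array([487.7, 210.6,  57.6]), 'ee_rot': array([180.,   0., -14.]), 'force': array([ 0.1, -0.9, -0.5]), 'gripper_force': np.float64(30.0), 'width': np.float64(22.0)}
```

View pics/g1.png

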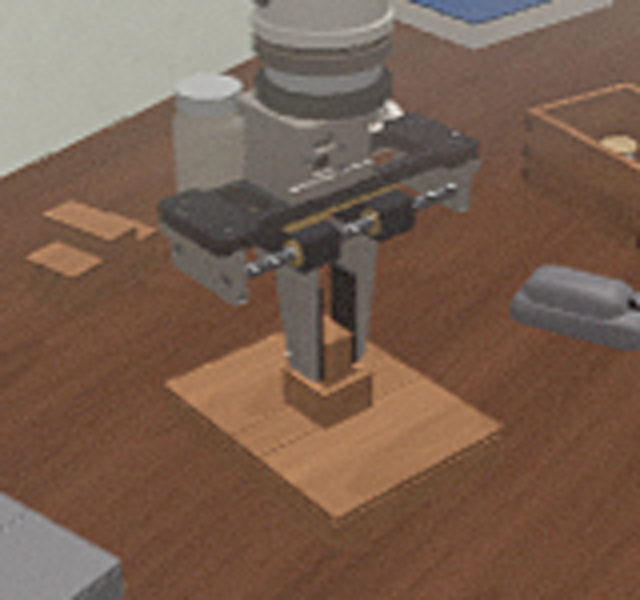

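The fingers hold the knob at about (325,345) in the crop, with the pads above the collar and a width of 22 mm. I'll lift slowly.

>>> arm_command(steps=[0, 0, 0.2, 0, 0, 0, 1, 0, 0, 1, 0, 0, 0, 1, 0, 0, 2.5, 0, 0, 0, 1, 0, 0, 4.5, 0, 0, 0, 1, 0, 0, 6.5, 0, 0, 0, 1, 0, 0, 8.5, 0, 0, 0, 1, 0, 0, 9.6, 0, 0, 0, 1, 0, 0, 10, 0, 0, 0, 1])

```text
time: 5.35
tool_pos: [488.2, 210.7, 158.6]
ee_rot: [-180.0, -0.1, -14.0]
force: [0.3, 0.2, -2.0]
width: 21.9
gripper_force: 30.0
```

```bash
python3 - <<'E'
from h import *
b=snap('side');a=snap('top')
c=np.hstack([cv2.resize(b['pixels'][100:260,180:340],None,fx=2.5,fy=2.5),cv2.resize(a['pixels'][150:310,170:330],None,fx=2.5,fy=2.5)]);cv2.imwrite('pics/g2.png',c)
print({k:np.round(v,1) for k,v in env.sense().items() if k in('tool_pos','ee_rot','width','gripper_force','force','wrist_torque')})
E
```

```text
{'tool_pos': array([487.8, 210.7, 157.8]), 'ee_rot': array([-180.,   -0.,  -14.]), 'force': array([ 0.2,  0. , -3. ]), 'wrist_torque': array([ 0., -0., -0.]), 'gripper_force': np.float64(30.0), 'width': np.float64(21.7)}
```

View pics/g2.png

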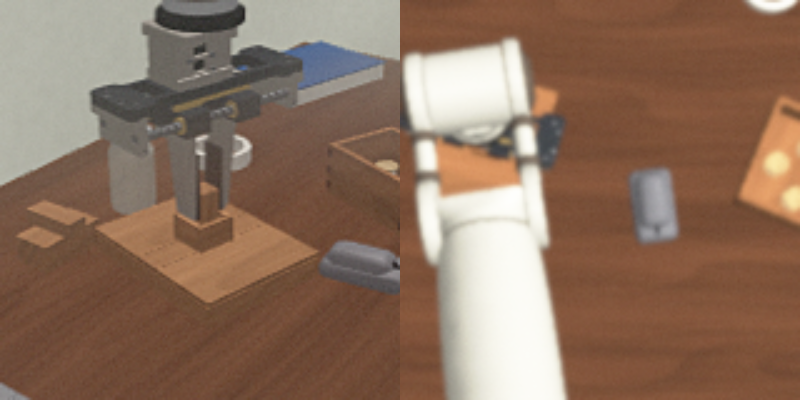

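The force of about -3 N matches both lids' weight. The side view shows the pair level and nested, with its deck at about (205,245) in the left half. Next I'll carry it to above the box.

>>> arm_command(steps=[0, -0.6, 0.5, 0, 0, -0.01, 1, 0, -2.2, 1, 0, 0, -0.02, 1, -0.1, -4.7, 1.5, 0, 0, -0.03, 1, -0.2, -7.5, 2, 0, 0, -0.04, 1, -0.3, -10.5, 2, 0, 0, -0.05, 1, -0.3, -13.5, 2, 0, 0, -0.06, 1, -0.4, -16.5, 2, 0, 0, -0.07, 1, -0.4, -19.5, 2, 0, 0, -0.08, 1])

```text
time: 6.45
tool_pos: [483.3, 13.7, 177.7]
ee_rot: [180.0, 0.0, -18.7]
force: [0.4, -0.2, -4.0]
width: 21.7
gripper_force: 30.0
```

>>> arm_command(steps=[-0.1, -3, 0, 0, 0, -0.01, 1, -0.1, -6, 0, 0, 0, -0.02, 1, -0.2, -9, 0, 0, 0, -0.03, 1, -0.3, -12, 0, 0, 0, -0.04, 1, -0.3, -15, 0, 0, 0, -0.05, 1, -0.4, -18, 0, 0, 0, -0.06, 1, -0.5, -20.2, 0, 0, 0, -0.06, 1, -0.5, -21, 0, 0, 0, -0.06, 1])

```text
time: 7.45
tool_pos: [478.1, -196.0, 177.7]
ee_rot: [180.0, 0.0, -22.2]
force: [0.5, 1.0, -3.2]
width: 21.5
gripper_force: 30.0
```

>>> arm_command(steps=[0, 0, 0, 0, 0, 0, 1, 0, 0, -0.2, 0, 0, 0, 1, 0, 0, -0.7, 0, 0, 0, 1, 0, 0, -1.2, 0, 0, 0, 1, 0, 0, -1.7, 0, 0, 0, 1, 0, 0, -2, 0, 0, 0, 1, 0, 0, -2, 0, 0, 0, 1, 0, 0, -2, 0, 0, 0, 1])

```text
time: 8.45
tool_pos: [478.9, -194.5, 157.8]
ee_rot: [180.0, -0.0, -22.0]
force: [-0.6, -0.1, -2.6]
width: 22.0
gripper_force: 30.0
```

```bash
python3 - <<'E'
from h import *
b=snap('side')
c=b['pixels'][100:220,280:400];cv2.imwrite('pics/g3.png',cv2.resize(c,None,fx=5,fy=5,interpolation=cv2.INTER_CUBIC))
print({k:np.round(v,1) for k,v in env.sense().items() if k in('tool_pos','ee_rot','width','gripper_force','force')})
print(wood(b,(290,120,395,190),128,v=140))
E
```

```text
{'tool_pos': array([ 478.9, -194.5,  157.8]), 'ee_rot': array([180.,  -0., -22.]), 'force': array([-0.4, -0.1, -2.8]), 'gripper_force': np.float64(30.0), 'width': np.float64(22.0)}
((475.1389465332031, -189.580322265625), (138.40371704101562, 179.8594207763672), np.float32(-22.688698))
```

View pics/g3.png

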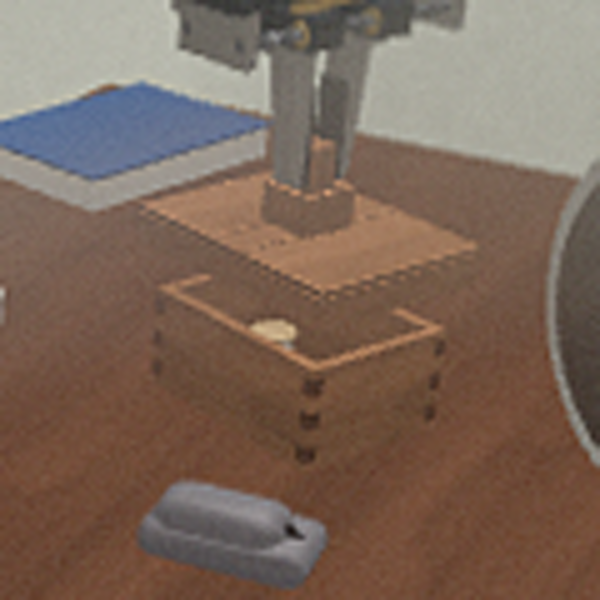

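The side crop shows the deck corners at (140,207), (325,297) and (478,245). The rim corners are at (158,290), (318,367) and (443,327). I'll compare the two centres.

```bash
python3 - <<'E'
from h import *
b=snap('side')
f=lambda q:(np.array(q)+.5)/5-.5+[280,100]
for q,z in(([(140,207),(325,297),(478,245)],128.2),([(158,290),(318,367),(443,327)],70)):
    P=onz(b,f(q),z)[:,:2];print((P[0]+P[2])/2,P.round(1).tolist(),np.linalg.norm(P[1]-P[0]),np.linalg.norm(P[2]-P[1]),[np.degrees(np.arctan2(*(v)[::-1])) for v in(P[1]-P[0],P[2]-P[1])])
E
```

```text
[ 477.03699797 -190.09198999] [[577.4, -159.0], [419.1, -95.0], [376.7, -221.2]] 170.67919160237383 133.148486296538 [np.float64(157.97889949527985), np.float64(-108.58890441598297)]
[ 478.22219718 -193.96122559] [[565.7, -167.8], [430.1, -122.1], [390.8, -220.1]] 143.08039045717825 105.62267697208435 [np.float64(161.36274895151413), np.float64(-111.86421132334671)]
```

The estimates agree to within the play, with the lid about 1 mm short along its own x. I'll nudge it and descend, watching the force.

>>> arm_command(steps=[0.1, 0, -0.4, 0, 0, 0, 1, 0.1, 0, -0.9, 0, 0, 0, 1, 0.1, 0, -1.4, 0, 0, 0, 1, 0.1, 0, -1.9, 0, 0, 0, 1, 0.1, 0, -2.3, 0, 0, 0, 1, 0.1, 0, -2.6, 0, 0, 0, 1, 0.1, 0, -2.8, 0, 0, 0, 1, 0.1, 0, -2.8, 0, 0, 0, 1])

```text
time: 9.55
tool_pos: [479.7, -194.3, 129.5]
ee_rot: [-180.0, 0.0, -22.0]
force: [-0.4, -0.9, -3.2]
width: 21.7
gripper_force: 30.0
```

>>> arm_command(steps=[0, 0, -0.1, 0, 0, 0, 1, 0, 0, -0.2, 0, 0, 0, 1, 0, 0, -0.3, 0, 0, 0, 1, 0, 0, -0.4, 0, 0, 0, 1, 0, 0, -0.5, 0, 0, 0, 1, 0, 0, -0.6, 0, 0, 0, 1, 0, 0, -0.6, 0, 0, 0, 1, 0, 0, -0.6, 0, 0, 0, 1])

```text
time: 10.55
tool_pos: [479.8, -194.4, 123.6]
ee_rot: [180.0, -0.0, -22.0]
force: [-0.1, 1.0, -2.2]
width: 21.9
gripper_force: 30.0
```

The plug is 4 mm into the opening with no contact force.

>>> arm_command(steps=[0, 0, -0.2, 0, 0, 0, 1, 0, 0, -0.4, 0, 0, 0, 1, 0, 0, -0.6, 0, 0, 0, 1, 0, 0, -0.8, 0, 0, 0, 1, 0, 0, -0.95, 0, 0, 0, 1, 0, 0, -1.05, 0, 0, 0, 1, 0, 0, -1.1, 0, 0, 0, 1, 0, 0, -1.1, 0, 0, 0, 1])

```text
time: 11.55
tool_pos: [479.8, -194.3, 112.6]
ee_rot: [-180.0, -0.0, -22.0]
force: [-0.4, -0.8, -2.5]
width: 21.6
gripper_force: 30.0
```

>>> arm_command(steps=[0, 0, -0.05, 0, 0, 0, 1, 0, 0, -0.1, 0, 0, 0, 1, 0, 0, -0.1, 0, 0, 0, 1, 0, 0, -0.15, 0, 0, 0, 1, 0, 0, -0.15, 0, 0, 0, 1, 0, 0, -0.15, 0, 0, 0, 1, 0, 0, -0.15, 0, 0, 0, 1, 0, 0, -0.15, 0, 0, 0, 1])

```text
time: 12.55
tool_pos: [479.8, -194.4, 111.6]
ee_rot: [180.0, -0.0, -22.0]
force: [-2.9, 1.5, 5.4]
width: 22.0
gripper_force: 30.0
```

It seated at the expected height (54 mm) with light contact. I'll release the knob.

>>> arm_command(steps=[0, 0, 0.05, 0, 0, 0, 1, 0, 0, 0.05, 0, 0, 0, 0.7, 0, 0, 0.05, 0, 0, 0, 0.6, 0, 0, 0.05, 0, 0, 0, 0.4, 0, 0, 0.05, 0, 0, 0, 0.2, 0, 0, 0.05, 0, 0, 0, 0, 0, 0, 0.05, 0, 0, 0, 0, 0, 0, 0.05, 0, 0, 0, 0])

```text
time: 13.55
tool_pos: [479.8, -194.3, 111.6]
ee_rot: [180.0, -0.0, -22.0]
force: [-0.1, -0.2, 0.5]
width: 84.8
gripper_force: 0.0
```

```bash
python3 - <<'E'
from h import *
b=snap('side')
c=b['pixels'][100:220,280:400];cv2.imwrite('pics/g4.png',cv2.resize(c,None,fx=5,fy=5,interpolation=cv2.INTER_CUBIC))
print({k:np.round(v,1) for k,v in env.sense().items() if k in('tool_pos','width','force')})
E
```

```text
{'tool_pos': array([ 479.8, -194.3,  111.6]), 'force': array([-0.4,  0.1,  0.8]), 'width': np.float64(88.4)}
```

View pics/g4.png

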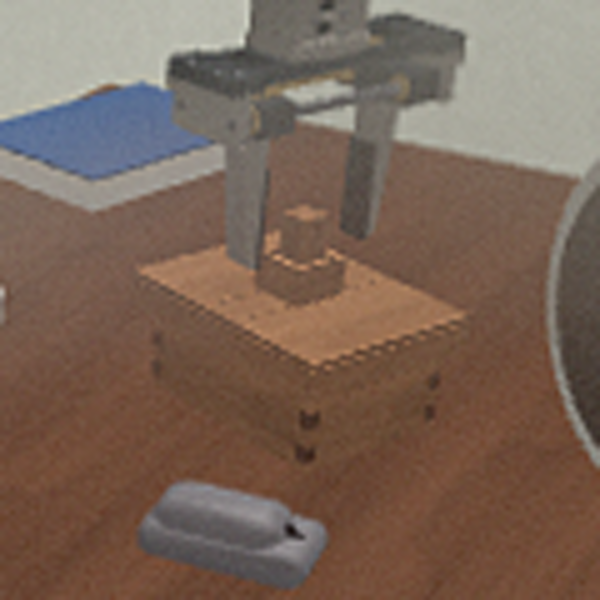

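The pair is seated flat on the box: deck corners are at (140,270), (318,365) and (467,318), and the knob at (305,215) stands centred in the collar. I'll go down to the collar and grip it.

>>> arm_command(steps=[0, 0, -0.2, 0, 0, 0, 0, 0, 0, -0.7, 0, 0, 0, 0, 0, 0, -1.2, 0, 0, 0, 0, 0, 0, -1.7, 0, 0, 0, 0, 0, 0, -2.2, 0, 0, 0, 0, 0, 0, -2.5, 0, 0, 0, 0, 0, 0, -2.6, 0, 0, 0, 0, 0, 0, -2.6, 0, 0, 0, 0])

```text
time: 14.6
tool_pos: [479.8, -194.4, 85.6]
ee_rot: [-180.0, -0.0, -22.0]
force: [-0.2, -1.0, -0.8]
width: 91.8
gripper_force: 0.0
```

>>> arm_command(steps=[0, 0, 0, 0, 0, 0, 0.3, 0, 0, 0, 0, 0, 0, 0.4, 0, 0, 0, 0, 0, 0, 0.45, 0, 0, 0, 0, 0, 0, 0.5, 0, 0, 0, 0, 0, 0, 0.55, 0, 0, 0, 0, 0, 0, 0.6, 0, 0, 0, 0, 0, 0, 1, 0, 0, 0, 0, 0, 0, 1])

```text
time: 15.6
tool_pos: [479.8, -194.4, 85.6]
ee_rot: [180.0, -0.0, -22.0]
force: [-0.3, -1.0, 0.9]
width: 39.6
gripper_force: 30.0
```

>>> arm_command(steps=[0, 0, 0.1, 0, 0, 0, 1, 0, 0, 0.3, 0, 0, 0, 1, 0, 0, 0.6, 0, 0, 0, 1, 0, 0, 1, 0, 0, 0, 1, 0, 0, 1.4, 0, 0, 0, 1, 0, 0, 1.8, 0, 0, 0, 1, 0, 0, 2.2, 0, 0, 0, 1, 0, 0, 2.5, 0, 0, 0, 1])

```text
time: 16.6
tool_pos: [479.9, -194.4, 110.9]
ee_rot: [180.0, -0.0, -22.0]
force: [-0.2, -0.6, -0.7]
width: 39.8
gripper_force: 30.0
```

>>> arm_command(steps=[0, 0, 0.4, 0, 0, 0, 1, 0, 0, 0.9, 0, 0, 0, 1, 0, 0, 1.4, 0, 0, 0, 1, 0, 0, 1.9, 0, 0, 0, 1, 0, 0, 2.4, 0, 0, 0, 1, 0, 0, 2.9, 0, 0, 0, 1, 0, 0, 3.4, 0, 0, 0, 1, 0, 0, 3.8, 0, 0, 0, 1])

```text
time: 17.6
tool_pos: [479.9, -194.4, 149.0]
ee_rot: [180.0, -0.0, -22.0]
force: [-0.7, -0.0, -2.3]
width: 39.6
gripper_force: 30.0
```

>>> arm_command(steps=[0, 0, 0.5, 0, 0, 0, 1, 0, 0, 1.2, 0, 0, 0, 1, 0, 0, 2, 0, 0, 0, 1, 0, 0, 2.8, 0, 0, 0, 1, 0, 0, 3.6, 0, 0, 0, 1, 0, 0, 4.2, 0, 0, 0, 1, 0, 0, 4.5, 0, 0, 0, 1, 0, 0, 4.5, 0, 0, 0, 1])

```text
time: 18.6
tool_pos: [479.8, -194.4, 193.8]
ee_rot: [180.0, -0.0, -22.0]
force: [-0.1, -0.8, -1.9]
width: 39.9
gripper_force: 30.0
```

```bash
python3 - <<'E'
from h import *
b=snap('side')
c=b['pixels'][80:220,260:420];cv2.imwrite('pics/g5.png',cv2.resize(c,None,fx=5,fy=4.2,interpolation=cv2.INTER_CUBIC))
print({k:np.round(v,1) for k,v in env.sense().items() if k in('tool_pos','ee_rot','width','force','gripper_force')})
E
```

```text
{'tool_pos': array([ 479.7, -194.3,  193.5]), 'ee_rot': array([-180.,    0.,  -22.]), 'force': array([-0.5,  0.1, -1.2]), 'gripper_force': np.float64(30.0), 'width': np.float64(39.7)}
```

View pics/g5.png

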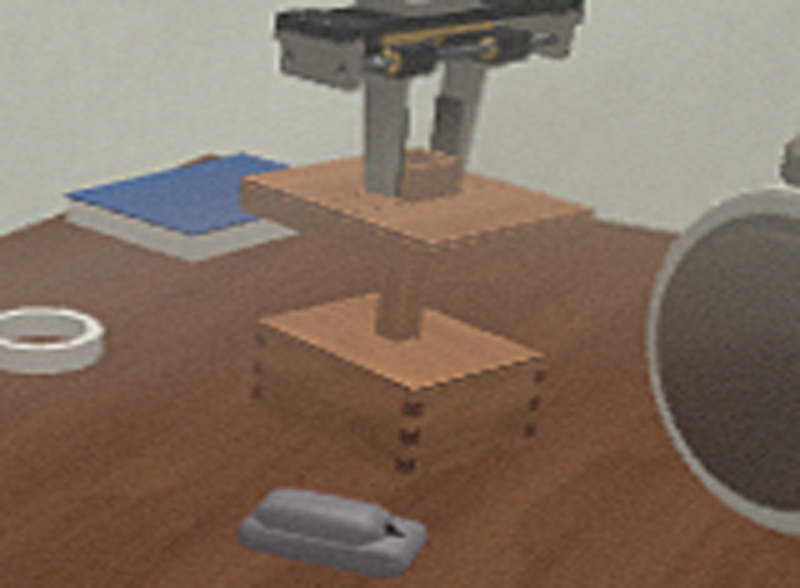

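The inner lid sits flat on the box with its knob at (400,300). The outer lid is held level at (420,200), its skirt about 28 mm above the knob top, and the mouse and tape are unmoved. I'll hand it in.

```bash
python3 -c "
from plant import env
print(env.hand_in())"
```

```text
the job is handed in; nothing more can be done
None
```

I handed the job in at about 18.7 s: the inner lid is seated on the box and the outer lid is held level with its skirt about 28 mm above the knob top; the hand-in gave no verdict.

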